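# Dispense one hub bearing and slide it into the parts channel

### The arm

A 6-joint arm with a two-finger parallel gripper is mounted at the origin on the work surface. World frame = base frame: x ahead of the robot, y to its left, z up, the work surface at z = 0. Lengths are in m, angles in rad, forces in N, time in s.
With the tool pointing down it reaches from about 0.35 to 0.775 m from the base axis. Payload 7.3 kg.
Tool frame: the origin (TCP) lies midway between the tips of the shut fingers; the grasp point (between the pads) lies 19 mm behind it; z points along the fingers, y is the line along which they close (so a half turn about z gives the same grasp; the last joint's range is limited). The gripper opens to 92 mm and grips with 3 to 60 N. Pads are 19 mm wide; open, the fingers measure 130 mm over their backs; the gripper's body (75 mm by 190 mm) begins 47 mm behind the grasp point.
Start: joints at [0.989, 0.342, 1.524, -0, 1.275, -0.146], TCP at [0.222, 0.476, 0.227] pointing down, gripper open.
Joint ranges: [-2.53, 2.53], [-0.77, 2.02], [0.04, 2.7], [-1, 4.14], [0.28, 2.66], [-3.11, 3.11]. Speed limits (rad/s): [2.57, 2.57, 3.14, 3.14, 3.14, 3.14].

### API

Orientations are given as [roll, pitch, yaw] about the fixed x, y, z axes, in that order (R = Rz(yaw) Ry(pitch) Rx(roll)).
In Python, from cell import monitor, vision, workorder gives the robot as it stands.
- The arm moves only by the tool move_arm, never from a script. Its argument "rows" is a list of rows, each a list of 5 numbers: the shift along the world's x, y, z in mm, then the turn about the world's z in rad, then the closure, from -1 (fully open) to 1 (shut). A call has 1 to 12 rows; each row shifts and turns the commanded pose from where the row before left it; what a row does not reach is not made up. A row lasts 1/10 s, in which the tool goes at most 50 mm and 8.59 degrees, less where a joint would pass 70% of its speed; a pose out of reach is approached as far as the arm can. A call is refused whole if a number of a shift passes 50 or a number of a turn 0.15, either way. A call with a gripper value outside its range is refused whole. The fingers move at their own pace and stop on an object; "newtons" is the grip in N (left out, the last holds). Time passes only in rows, so rows that do not move let the fingers close. It gives the time, the measured TCP pose, the force, the opening and the grip force at its end, in the units of the state.
- monitor.observe(): the state, without advancing time (a new reading comes with each control period).
- vision.read_camera(name): name is "side" or "top" or "wrist"; returns the picture (420x560x3 uint8, red, green, blue); there is no depth.
- vision.get_calibration(name): a dict with "K" (3x3 intrinsics, pixels), "T" (4x4, takes a point from camera to world coordinates); the wrist camera has in their place "mount" (4x4, takes a point from camera to tool coordinates, whose origin is the TCP and whose axes are the flange's). Camera axes: x right, y up, looking along -z (the intrinsics and any distortion apply to the point x, -y, -z); pixel columns grow to the right and rows downward; lengths in m; the calibration is good to about 2 mm. The wrist camera is an equidistant fisheye: a pixel r from the principal point sees the ray r / f radians off the axis. A picture is of the moment at which its call begins: read the wrist's pose just before it. get_calibration takes no time and is no camera call.
- workorder.hand_in(): hands the job in; it is judged then, once.
The state is a dict: "time": time; "qpos": joint angles; "qvel": joint speeds; "joint_efforts": joint torques, N m; "tool_pos": TCP position; "tool_rot": TCP orientation; "contact_force": force on the tool from outside, world axes, zero at the start; "torque": the same for the moment, N m; "opening": finger opening in m; "grip_force": force on a finger pad.
Only numpy, scipy, OpenCV 4.12 (cv2) and the standard library are available. Lean on these libraries where they do the work, as an engineer would, in place of code of your own. Each camera call takes 0.05 s, during which the arm holds its last target. There are 200 camera calls.

### The job

Press the round plunger of the bearing dispenser all the way down once, so that a single bearing comes out onto the bench, and let the plunger come back up. Then, without picking it up, push that bearing flat along the bench with the fingertips until the whole of it lies between the two rails of the parts channel, and move clear. Leave the other bearings in the dispenser and everything else on the bench where it is.

Things in the scene. Friction and masses are not known exactly. Their poses are not given: they have to be found in the camera images.
- dispenser: bearing dispenser fixed to the bench. Origin on the bench on the axis of its magazine, z up; bearings come out towards -x. Magazine: open-topped square tower, 46 x 46 mm, 46 mm tall, three bearings stacked flat straight on the bench. Behind it, x = +25 to +140 mm, a grey housing 60 mm wide (84 mm over its 6 mm high feet), 48 mm tall, plunger on top
- exit (a point): exit slot of the dispenser: middle of the foot of the magazine's front face, at bench level, 23 mm along -x from the dispenser's origin. A full press leaves the bearing with its centre 60 to 67 mm straight out from here, farther if pressed fast; the stack then drops one step
- pusher (a joint): flat steel pusher (30 mm wide, 7 mm high) inside the foot of the dispenser, driven by the plunger 2.2 times as far: 0 m at rest, 0.088 m out along the dispenser's -x at full press. It springs back with the plunger in about half a second
- plunger_top (a point): centre of the top face of the plunger's round black cap (34 mm across, 14 mm thick), at x = +70 mm, y = 0 in the dispenser's frame, 108 mm above the bench when up and 68 mm when fully down
- plunger (a joint): travel of the plunger straight down: 0 m when up, 0.040 m fully down against a hard stop; a spring pushes it back up (about 8 N to start it, 12 N when fully down, plus about 2.5 N when pressed at 0.1 m/s)
- bearing0: the lowest bearing of the stack, the one that comes out: a sealed steel hub bearing with a plugged bore, a flat disc 37 mm across and 9 mm thick, 25 to 55 g, lying flat. Origin at the centre of its underside
- bearing1: second bearing of the stack, same kind and origin; it stays in the magazine
- bearing2: top bearing of the stack, same kind and origin; it stays in the magazine
- channel: parts channel fixed to the bench, 155 to 180 mm to one side of the dispenser (either side): two straight aluminium rails 110 mm long along its y axis, 10 mm wide, 12 mm high, gap of 80 mm between them (inner faces at x = +-40 mm), open at both ends (y = +-55 mm), black film floor level with the bench. Origin on the bench in the middle of the gap; z up
- hub: bystander: aluminium wheel hub standing on end, 44 mm across its flanges, 78 mm tall, on the other side of the dispenser from the channel. Origin at the centre of its foot
- lube: bystander: oil bottle, 48 mm across, 130 mm tall, standing. Origin at the centre of its foot
- wrench: bystander: steel wrench 170 mm long lying along its x axis. Origin under its middle
There are look-alikes about, which are no part of the job. Of the things like the channel, leave any that is orange or turquoise; of the rest the larger one is meant.

How it is judged:
By the outcome, as a careful person would: the job done as asked, in the order asked, and still so for the second after the job is handed in, with the robot touching nothing.
It also fails if it takes over 58 s, if anything falls off the work surface, if the arm or the gripper's body presses on something with over 40 N, if the wrist force passes 120 N, or if a joint passes its speed limit or range.

## Working session

There is one attempt and no reset: what is moved stays moved. The work goes in short steps, Python scripts to look and compute and a tool call to move; the robot and the scene stay as the last step left them, time stands still between calls to the robot, and variables do not carry over. Pictures are saved under pics/ and viewed, at most 10 in all, crops included, and the job is handed in when it is done.

Besides the shell and the picture viewer there is one more tool, called after "Call:" as name([rows], argument=value, ...), one row to a line, values as JSON. move_arm: Moves the arm, as the interface text tells. Its arguments: {"type":"object","properties":{"rows":{"type":"array","items":{"type":"array","items":{"type":"number"}}},"newtons":{"type":"number"}},"required":["rows"]}

```bash
mkdir -p pics; ls; python3 - <<'E'
from cell import monitor, vision
import cv2,json,numpy as np
s=monitor.observe();print({k:np.round(v,3).tolist() for k,v in s.items()})
for n in("top","side"):
    im=vision.read_camera(n);cv2.imwrite(f"pics/{n}0.png",im[:,:,::-1])
    c=vision.get_calibration(n);print(n,{k:np.round(v,4).tolist() if not isinstance(v,str) else v for k,v in c.items()})
E
```

```text
pics
{'time': 0.0, 'qpos': [0.989, 0.343, 1.525, 0.0, 1.275, -0.146], 'qvel': [0.001, -0.0, -0.001, -0.002, -0.001, -0.001], 'joint_efforts': [-0.0, -43.126, -24.422, 0.072, 0.056, -0.0], 'tool_pos': [0.221, 0.476, 0.226], 'tool_rot': [-3.14, -0.0, 2.706], 'contact_force': [-0.668, 0.852, 1.006], 'torque': [0.051, -0.002, -0.034], 'grip_force': 0.0, 'opening': 0.092}
top {'K': [[489.3191, 0.0, 273.5501], [0.0, 489.3191, 215.4766], [0.0, 0.0, 1.0]], 'T': [[-0.0145, 0.9837, -0.1794, 0.3787], [-0.9998, -0.0114, 0.0182, -0.0084], [0.0159, 0.1797, 0.9836, 1.1279], [0.0, 0.0, 0.0, 1.0]]}
side {'K': [[483.2543, 0.0, 279.4044], [0.0, 483.2543, 214.0533], [0.0, 0.0, 1.0]], 'T': [[0.9377, 0.2487, -0.2426, 0.2947], [-0.3474, 0.6563, -0.6698, -0.6871], [-0.0073, 0.7124, 0.7018, 0.7949], [0.0, 0.0, 0.0, 1.0]]}
```

View pics/top0.png

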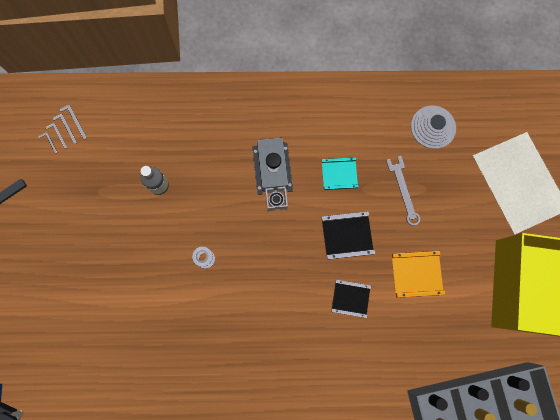

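View pics/side0.png

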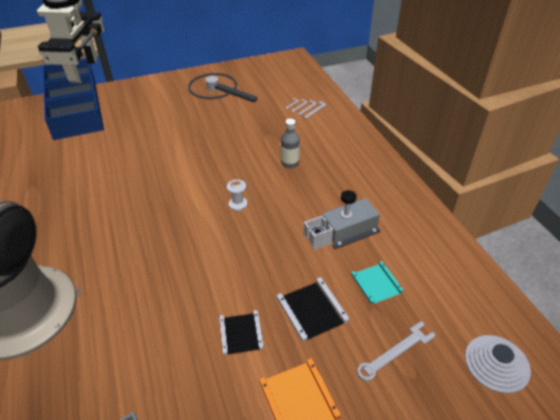

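The channel candidates in the top picture are turquoise at (340,173), orange at (418,274), small black at (351,299) and large black at (348,235). By the description I choose the large black one. The plunger cap is at (273,160), the magazine at (277,199), the hub at (203,257) and the bottle at (153,180). I'll check the choice in one close crop.

```bash
python3 - <<'E'
import cv2
im=cv2.imread("pics/top0.png")[125:325,245:400]
cv2.imwrite("pics/crop0.png",cv2.resize(im[:150],None,fx=5,fy=4*1.0,interpolation=cv2.INTER_CUBIC) if 0 else cv2.resize(im[:140],None,fx=4,fy=4,interpolation=cv2.INTER_CUBIC))
E
```

```text
(no output)
```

View pics/crop0.png

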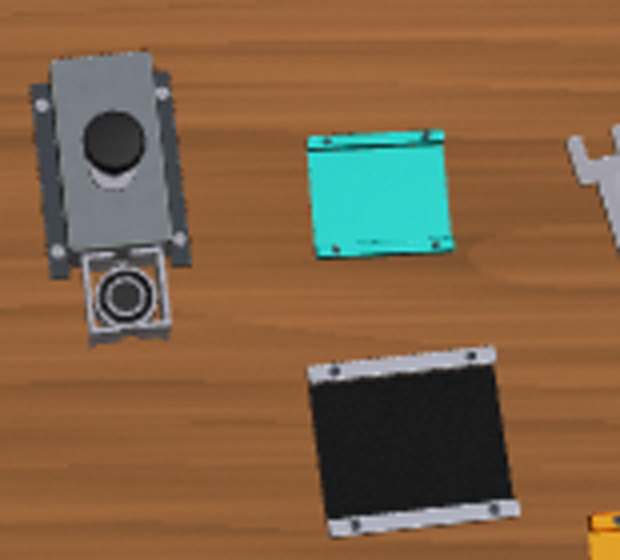

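The crop shows the large black channel with plain aluminium rails. Its outer corners are at crop (308,368), (495,347), (520,515) and (330,537). The cap is at (114,140) and the magazine top at about (127,292), with the bearings visible inside.

```bash
cat > h.py <<'E'
import numpy as np
from cell import vision
def ray(n,px,z):
    c=vision.get_calibration(n);K=np.array(c["K"]);T=np.array(c["T"])
    d=np.linalg.inv(K)@[px[0],px[1],1];d=T[:3,:3]@(d*[1,-1,-1]);o=T[:3,3]
    return (o+d*(z-o[2])/d[2])[:2]
def proj(n,P):
    c=vision.get_calibration(n);K=np.array(c["K"]);T=np.array(c["T"])
    p=(np.linalg.inv(T)@[*P,1])[:3]*[1,-1,-1];p=K@p;return p[:2]/p[2]
E
python3 - <<'E'
from h import *
f=lambda x,y:(245+(x+.5)/4-.5,125+(y+.5)/4-.5)
c=np.array([ray("top",f(*p),.012) for p in[(308,368),(495,347),(520,515),(330,537)]])
print("ch",c.round(4),c.mean(0),np.degrees(np.arctan2(*(c[0]-c[1]))),np.linalg.norm(c[0]-c[1]),np.linalg.norm(c[1]-c[2]))
cap=ray("top",f(114,138),.108)
m=np.array([ray("top",f(*p),.046) for p in[(82,255),(163,248),(172,327),(89,335)]])
print("cap",cap,"mag",m.round(4),m.mean(0));d=cap-m.mean(0);print(np.linalg.norm(d),np.degrees(np.arctan2(d[1],d[0])))
h=np.array([ray("top",f(*p),.048) for p in[(50,60),(150,51),(173,240),(70,249)]]);print("housing",h.round(4))
a=(h[0]+h[1]-h[2]-h[3]);print(np.degrees(np.arctan2(a[1],a[0])),h.mean(0))
print("hub",ray("top",(203.5,258),.078),"bearing side view check mag",proj("side",(*m.mean(0),.046)),proj("side",(*cap,.108)))
E
```

```text
ch [[ 0.5782 -0.1406]
 [ 0.5894 -0.2501]
 [ 0.4912 -0.2596]
 [ 0.48   -0.1501]] [ 0.53469482 -0.20011534] -5.819047714051725 0.1100436808499375 0.09865681520915077
cap [ 0.68870243 -0.02817041] mag [[ 0.6388 -0.0102]
 [ 0.6424 -0.0563]
 [ 0.5965 -0.0605]
 [ 0.5925 -0.0136]] [ 0.61753624 -0.03516505]
0.0715090997341004 5.61333659808739
housing [[ 0.754   0.0069]
 [ 0.7589 -0.0509]
 [ 0.6465 -0.062 ]
 [ 0.6419 -0.0035]]
5.4602473576328645 [ 0.70033219 -0.0273465 ]
hub [0.47931702 0.12357343] bearing side view check mag [317.3916141  225.86160367] [348.474566  194.5958883]
```

Call:
move_arm([
  [20,-22,0,-0.1,0],
  [30,-33,0,-0.14,0.5],
  [30,-33,0,-0.14,1],
  [30,-33,0,-0.14,1],
  [30,-33,0,-0.14,1],
  [30,-33,0,-0.14,1],
  [30,-33,0,-0.14,1],
  [30,-33,0,-0.14,1],
  [30,-33,0,-0.055,1],
  [30,-33,0,0,1],
  [30,-33,0,0,1],
  [30,-33,0,0,1],
], newtons=20)

```text
time: 1.3
tool_pos: [0.5724, 0.0894, 0.2264]
tool_rot: [-3.141, -0.0, 1.571]
contact_force: [0.4, 0.6, 0.7]
opening: 0.0019
grip_force: 0.0
```

Call:
move_arm([
  [30,-33,0,0,1],
  [30,-33,0,0,1],
  [30,-33,0,0,1],
  [26,-21,0,0,1],
  [0,0,-30,0,1],
  [0,0,-20,0,1],
  [0,0,0,0,1],
  [0,0,0,0,1],
])

```text
time: 2.1
tool_pos: [0.6875, -0.0289, 0.1767]
tool_rot: [-3.141, -0.0, 1.571]
contact_force: [-0.5, -0.4, 0.9]
opening: 0.0005
grip_force: 0.0
```

Call:
move_arm([
  [0,0,-30,0,1],
  [0,0,-25,0,1],
  [0,0,-8,0,1],
  [0,0,-8,0,1],
  [0,0,-8,0,1],
  [0,0,-8,0,1],
  [0,0,-8,0,1],
  [0,0,-8,0,1],
  [0,0,-5,0,1],
  [0,0,0,0,1],
])

```text
time: 3.1
tool_pos: [0.6882, -0.0289, 0.0722]
tool_rot: [3.139, 0.0, 1.571]
contact_force: [-6.1, 1.5, 10.8]
opening: 0.0003
grip_force: 5.4
```

Call:
move_arm([
  [0,0,-2,0,1],
  [0,0,-2,0,1],
  [0,0,-2,0,1],
  [0,0,0,0,1],
])

```text
time: 3.5
tool_pos: [0.6883, -0.0289, 0.0682]
tool_rot: [3.138, 0.001, 1.571]
contact_force: [-10.6, 1.8, 19.1]
opening: 0.0002
grip_force: 9.4
```

Call:
move_arm([
  [0,0,-2,0,1],
  [0,0,-1,0,1],
  [0,0,0,0,1],
])

```text
time: 3.8
tool_pos: [0.6884, -0.0289, 0.0681]
tool_rot: [3.137, 0.001, 1.571]
contact_force: [-16.8, 2.1, 33.8]
opening: 0.0005
grip_force: 16.6
```

The plunger is on its hard stop: the height no longer changes while the force rises. Next I release it straight up and move left, clear of the view.

Call:
move_arm([
  [0,0,12,0,1],
  [0,0,12,0,1],
  [0,0,12,0,1],
  [0,0,20,0,1],
  [0,0,40,0,1],
  [0,0,30,0,1],
  [-20,25,0,0,0.56],
  [-30,25,0,0,0.56],
  [-30,25,0,0,0.56],
  [-30,25,0,0,0.56],
  [-30,25,0,0,0.56],
  [0,0,0,0,0.56],
])

```text
time: 5.0
tool_pos: [0.545, 0.0988, 0.1874]
tool_rot: [3.141, -0.001, 1.574]
contact_force: [0.5, -0.2, 0.8]
opening: 0.0205
grip_force: 0.0
```

```bash
python3 - <<'E'
from h import *
import cv2
im=vision.read_camera("top");cv2.imwrite("pics/top1f.png",im[:,:,::-1])
cv2.imwrite("pics/top1.png",cv2.resize(im[125:265,215:395,::-1],None,fx=4,fy=4,interpolation=cv2.INTER_CUBIC))
print(proj("top",(.532,-.0434,.009)))
E
```

```text
[280.05356578 237.05709707]
```

View pics/top1.png

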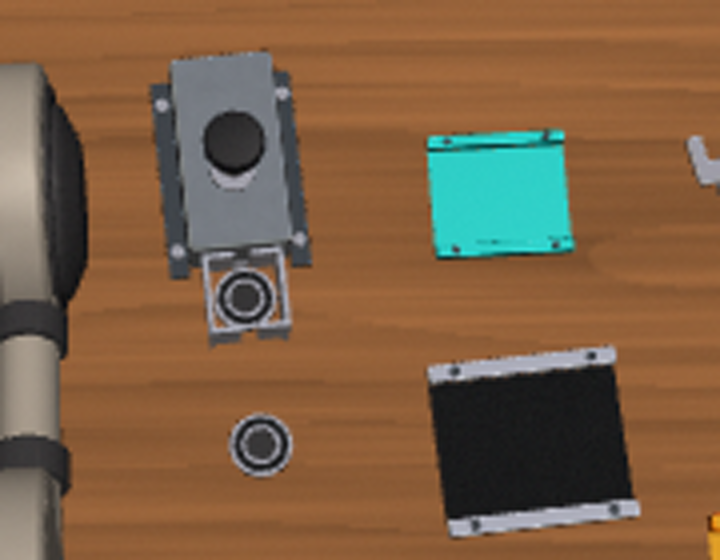

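The plunger is back up. One bearing lies at crop (261,444), world about (0.5355, -0.043), and the stack has dropped one step. I now descend on its left side with the fingers 20 mm apart.

Call:
move_arm([
  [-9,-30,0,0,0.56],
  [0,-30,0,0,0.56],
  [0,-22,0,0,0.56],
  [0,0,-40,0,0.56],
  [0,0,-40,0,0.56],
  [0,0,-40,0,0.56],
  [0,0,-30,0,0.56],
  [0,0,-15,0,0.56],
  [0,0,-10,0,0.56],
  [0,0,0,0,0.56],
])

```text
time: 6.05
tool_pos: [0.5391, 0.0133, 0.0101]
tool_rot: [-3.141, 0.0, 1.57]
contact_force: [-0.4, -0.3, 0.5]
opening: 0.02
grip_force: 0.0
```

Call:
move_arm([
  [-3.5,0,-3,0,0.56],
  [0,0,-3,0,0.56],
  [0,-10,0,0,0.56],
  [0,-8,0,0,0.56],
  [0,-5,0,0,0.56],
  [0,-5,0,0,0.56],
  [0,-5,0,0,0.56],
  [0,-6,0,0,0.56],
  [0,-6,0,0,0.56],
  [0,-4,0,0,0.56],
  [0,0,0,0,0.56],
])

```text
time: 7.15
tool_pos: [0.5351, -0.0356, 0.0047]
tool_rot: [3.142, 0.0, 1.57]
contact_force: [-0.0, -1.0, -0.7]
opening: 0.0203
grip_force: 0.0
```

```bash
python3 - <<'E'
from h import *
import cv2
a=vision.read_camera("top")[125:265,215:395,::-1];b=vision.read_camera("side")[190:360,200:380,::-1]
r=lambda i,s:cv2.resize(i,(int(i.shape[1]*s),int(i.shape[0]*s)),interpolation=cv2.INTER_CUBIC)
A=r(a,2.2);B=r(b,2.2)
h=max(len(A),len(B));pad=lambda i:cv2.copyMakeBorder(i,0,h-len(i),0,0,0)
cv2.imwrite("pics/p2.png",np.hstack([pad(A),pad(B)]))
E
```

```text
(no output)
```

View pics/p2.png

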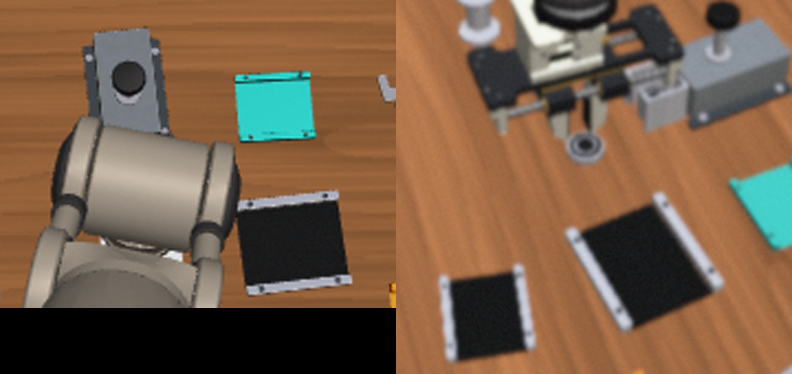

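The side view (right half) shows the bearing at (585,147), centred between the fingertips. The gripper's light post at (502,130) needs a clearance check against the rails.

```bash
python3 - <<'E'
from h import *
s=lambda P:((proj("side",P)-[200,190])*2.2+[396,0]).round()
for z in(0,.03,.05,.07,.1):print(z,s((.44,-.073,z)),s((.44,-.036,z)),s((.47,-.036,z)),s((.52,-.036,z)))
E
```

```text
0 [495. 188.] [484. 159.] [513. 151.] [562. 137.]
0.03 [493. 167.] [482. 139.] [512. 130.] [561. 117.]
0.05 [492. 153.] [480. 125.] [511. 116.] [561. 103.]
0.07 [491. 139.] [479. 110.] [510. 102.] [561.  88.]
0.1 [489. 117.] [477.  88.] [508.  80.] [560.  66.]
```

Everything above the tips clears the 12 mm rails, so I carry on pushing.

Call:
move_arm([
  [0,-5,0,0,0.56],
  [0,-8,0,0,0.56],
  [0,-10,0,0,0.56],
  [-0.5,-10,0,0,0.56],
  [-0.5,-10,0,0,0.56],
  [-0.5,-10,0,0,0.56],
  [-0.5,-10,0,0,0.56],
  [-0.5,-8,0,0,0.56],
  [-0.5,-6,0,0,0.56],
  [-0.5,-4,0,0,0.56],
  [0,-2,0,0,0.56],
  [0,0,0,0,0.56],
])

```text
time: 8.45
tool_pos: [0.5316, -0.1182, 0.0048]
tool_rot: [3.141, 0.0, 1.571]
contact_force: [0.5, 0.1, 0.0]
opening: 0.0202
grip_force: 0.0
```

```bash
python3 - <<'E'
from h import *
import cv2
cv2.imwrite("pics/p3.png",cv2.resize(vision.read_camera("side")[200:360,220:380,::-1],None,fx=3,fy=3,interpolation=cv2.INTER_CUBIC))
E
```

```text
(no output)
```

View pics/p3.png

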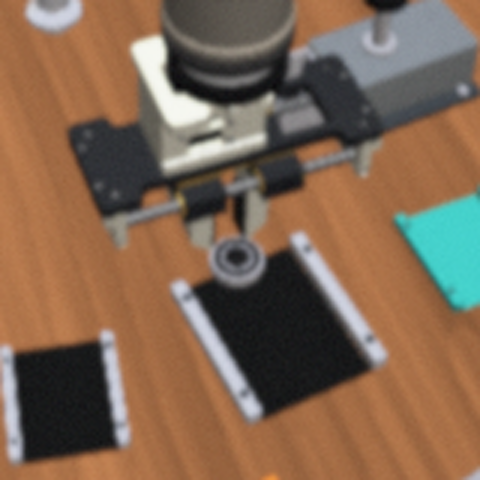

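The bearing at (237,262) is centred and entering the channel mouth. I push 48 mm further, back off and lift.

Call:
move_arm([
  [0,-5,0,0,0.56],
  [0,-8,0,0,0.56],
  [0,-10,0,0,0.56],
  [0,-10,0,0,0.56],
  [0,-7,0,0,0.56],
  [0,-5,0,0,0.56],
  [0,-3,0,0,0.56],
  [0,0,0,0,0.56],
  [0,0,0,0,0.56],
  [0,8,0,0,0.56],
  [0,12,0,0,0.56],
  [0,0,20,0,0.56],
])

```text
time: 9.7
tool_pos: [0.5295, -0.143, 0.0227]
tool_rot: [-3.136, -0.003, 1.572]
contact_force: [-0.6, 0.5, 0.8]
opening: 0.0203
grip_force: 0.0
```

Call:
move_arm([
  [0,0,40,0,0.56],
  [0,0,50,0,0.56],
  [0,0,50,0,0.56],
  [0,0,40,0,0.56],
  [-20,30,0,0,0.56],
  [-20,40,0,0,0.56],
  [-20,40,0,0,0.56],
  [-20,40,0,0,0.56],
  [0,40,0,0,0.56],
  [0,40,0,0,0.56],
  [0,20,0,0,0.56],
  [0,0,0,0,0.56],
])

```text
time: 10.9
tool_pos: [0.4506, 0.1071, 0.2047]
tool_rot: [-3.142, -0.001, 1.575]
contact_force: [0.4, -0.0, -0.4]
opening: 0.0204
grip_force: 0.0
```

```bash
python3 - <<'E'
from h import *
import cv2
im=vision.read_camera("top")
cv2.imwrite("pics/top4.png",cv2.resize(im[125:325,195:455,::-1],None,fx=3,fy=3,interpolation=cv2.INTER_CUBIC)[:600])
E
```

```text
(no output)
```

View pics/top4.png

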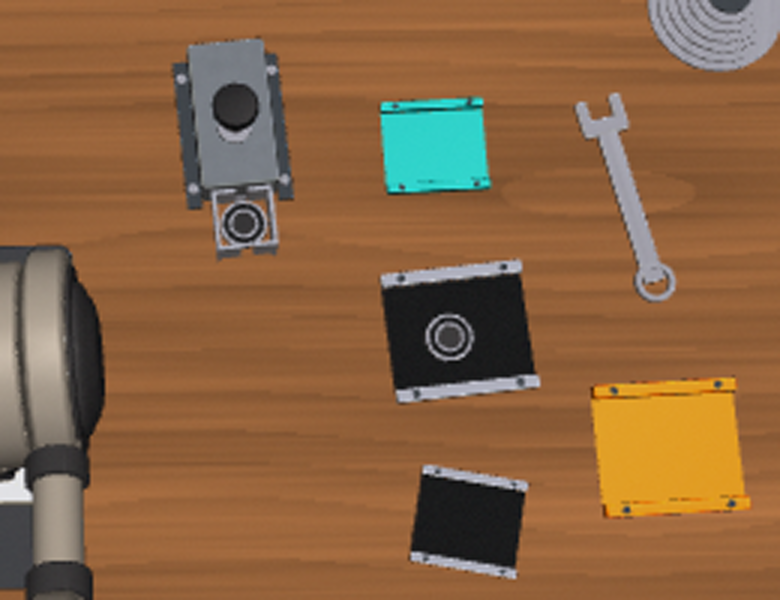

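The bearing at (449,337) lies wholly between the rails of the large channel. The plunger is up, two bearings are left in the magazine, and nothing else in view has moved.

```bash
python3 -c "
from cell import workorder;print(workorder.hand_in())"
```

```text
the job is handed in; nothing more can be done
None
```

I pressed the plunger fully once and it came back up, then pushed the single bearing flat along the bench until it lay wholly between the rails of the large black channel; the job is handed in at about 11 s on the robot's clock, with no verdict returned.

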